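Gauge a carved board and load it in the edge-dressing jig

ROBOT

A 6-joint arm with a two-finger parallel gripper is mounted at the origin on the work surface. World frame = base frame: x ahead of the robot, y to its left, z up, the work surface at z = 0. Lengths are in m, angles in rad, forces in N, time in s.
With the tool pointing down it reaches from about 0.35 to 0.975 m from the base axis. Payload 17.4 kg.
Tool frame: the origin (TCP) lies between the finger pads; the fingertips stand 14 mm ahead of it and the grasp point (between the pads) lies 5 mm behind it; z points along the fingers, y is the line along which they close (so a half turn about z gives the same grasp; the last joint's range is limited). The gripper opens to 85 mm and grips with 20 to 120 N. Pads are 22 mm wide; open, the fingers measure 114 mm over their backs; the gripper's body (76 mm by 85 mm) begins 54 mm behind the grasp point. The pads swing forward as they close: fully open they stand 13 mm farther back than shut.
Start: joints at [-1.159, 0.116, 1.442, -0, 1.584, -0.038], TCP at [0.293, -0.608, 0.245] pointing down, gripper open.
Joint ranges: [-2.83, 2.83], [-0.83, 2.19], [0.07, 2.5], [-1.14, 4.28], [0.01, 3], [-2.97, 2.97]. Speed limits (rad/s): [1.89, 1.89, 2.22, 3.14, 3.14, 3.14].

INTERFACE

Orientations are given as a unit quaternion [w, x, y, z].
In Python, from plant import * gives the robot as it stands. The module is installed in compiled form; this text tells all that it offers.
- The arm moves only by the tool play_rows, never from a script. Its argument "deltas" is a list of rows, each a list of 3 entries, a list of its own where there are three numbers: the shift along the tool's x, y, z in cm, then the turn, a rotation vector about the tool's x, y, z in degrees, then the finger opening in cm, from 0 to 8.54. In form: [[[x, y, z], [wx, wy, wz], jaw], ...]. A call has 1 to 8 rows; each row is the pose to reach, as a shift and turn from the pose commanded when the call began, along the tool's axes at that moment; what a row does not reach only later rows make up. A row lasts 1/10 s, in which the tool goes at most 50 mm and 8.59 degrees, less where a joint would pass 70% of its speed; a pose out of reach is approached as far as the arm can. A call with a gripper value outside its range is refused whole. The fingers move at their own pace and stop on an object; the grip force is fixed at half the most. Time passes only in rows, so rows that repeat a pose let the fingers close. It gives the time, the measured TCP pose, the force, the opening and the grip force at its end, in the units of the state.
- read_state(): the state, without advancing time (a new reading comes with each control period).
- grab_frame(name): name is "side" or "top"; returns the picture (384x512x3 uint8, blue, green, red); there is no depth.
- get_calibration(name): a dict with "fov_y" (degrees; the focal length in pixels is half the picture's height over the tangent of half this angle, whatever the lens; pixels are square), "cx", "cy" (the principal point, pixels), "camera_from_world" (4x4, takes a point from world to camera coordinates). Camera axes: x right, y down, z forward; pixel columns grow to the right and rows downward; lengths in m; the calibration is good to about 2 mm. A picture is of the moment at which its call begins. get_calibration takes no time and is no camera call.
- hand_in(): hands the job in; it is judged then, once.
The state is a dict: "clock": time; "q": joint angles; "qd": joint speeds; "joint_efforts": joint torques, N m; "eef_pos": TCP position; "tool_rot": TCP orientation; "contact_force": force on the tool from outside, world axes, zero at the start; "ft_torque": the same for the moment, N m; "grip_width": finger opening in m; "grasp_force": force on a finger pad.
Only numpy, scipy, OpenCV 4.12 (cv2) and the standard library are available. Lean on these libraries where they do the work, as an engineer would, in place of code of your own. Each camera call takes 0.05 s, during which the arm holds its last target. There are 200 camera calls.

TASK

Pinch the carved board standing on edge in the jig's entry to find out how thick it is, let go, then push the red tab of the sliding fence until the gap between the two fences is about 4 mm wider than the board. Slide the board along the jig, without lifting it out and without touching the fence any more, fully home against the end stop so that the yellow sprung pad is pressed about half way, and tip the blue gate right down across the channel behind it. Leave the other things on the bench where they are.

Things in the scene. Friction and masses are not known exactly. Their poses are not given: they have to be found in the camera images.
- jig: Plywood jig fixed to the bench, base 185 x 350 mm, 10 mm thick. Place and heading differ each time. Origin: on the bench surface where the board's channel passes the gate. +y is the way the board slides (entry at y -190 to -40 mm, bay at y 0 to 138 mm), +x is across the channel, away from the robot, z up. Entry rails, tops at z = 22 mm, stand at x = +9 and -60 mm.
- far_fence (a point): Point on the face of the fixed wooden far fence, mid-bay: jig x = 0, y = 72, z = 25 mm. The face runs along the jig's y from 0 to 144 mm, top at z = 40 mm. The aluminium sliding fence faces it from the robot's side (y 7 to 133 mm, top z = 39 mm). Both fences flare outwards for y 0 to -40 mm to lead the board in.
- end_stop (a point): Point on the end stop's face: jig x = -18, y = 138, z = 35 mm (its top at z = 60 mm). The board's leading end must come against it.
- board_face (a point): Centre of the carved face (green leaves) of a wooden board on edge: 130 mm long (own y), 80 mm high (own z), 16-32 mm thick, unknown. It stands in the entry, top 90 mm over the bench; 0.2 to 0.45 kg. The carved face looks along the board's +x, away from the robot; the thickness extends from it to -x. This point is mid-length and mid-height; when home its jig y is 73 mm.
- fence (a joint): Position of the sliding fence in m: the gap between its face and the far fence's face is 52 mm minus this value (range 0 to 40 mm; starts at 0 to 8 mm, open). It moves along the jig's +x, stays where it is left and takes about 8 N to push.
- fence_tab (a point): Centre of the red upright tab on the robot's side of the sliding fence, to push on: 60 mm along the jig's y, 8 mm thick, from 14 to 60 mm above the bench. It is 50 mm from the fence's working face and moves with the fence.
- pad (a joint): How far the yellow sprung pad in the far fence is pressed, in m. At 0 it stands 8 mm out of the fence's face. The board coming home presses it, and it then holds the board against the sliding fence: pressed amount = 8 mm minus (gap minus board thickness). Soft, about 1 N.
- gate (a joint): Angle of the blue gate bar in rad: 0 = open, leaning back 0.35 rad beyond upright on the far side (+x); 1.57+0.35 = 1.92 = lying level across the channel, 46 mm above the bench. Past upright (0.35) it falls down by its own weight if nothing is under it.
- gate_tip (a point): Black grip (14 mm rod, 22 mm along the jig's y) near the end of the blue gate bar, 78 mm from the pivot, which lies at jig x = 32, y = -3, z = 46 mm. The bar is 10 mm wide along the jig's y, 8 mm thick, 82 mm from pivot to tip. When open the grip is about 120 mm above the bench.
- sanding_block: Cork sanding block 45 x 85 x 30 mm lying loose on the jig's base beside the entry, on the robot's side; leave it. Origin under its centre.
- tape: Yellow tape roll, 110 mm across, 25 mm high, lying on the bench; leave it.
- ink_jar: Jar of green ink, 68 mm across, 75 mm high; leave it.
- spare_block: Spare wood block 100 x 150 x 22 mm lying flat; leave it.
- brayer: Ink roller with red handle, about 170 mm long; leave it.
- tool_cup: Blue ceramic cup 80 mm across, 100 mm high; leave it.
- ink_knife: Ink spatula lying on the bench; leave it.
Not all that is in view belongs to the job. What is shaped like the part that bears board_face but turquoise is not meant.

How it is judged:
By the outcome, as a careful person would: the job done as asked, in the order asked, and still so for the second after the job is handed in, with the robot touching nothing.
It also fails if it takes over 67 s, if anything falls off the work surface, if the arm or the gripper's body presses on something with over 40 N, if the wrist force passes 120 N, or if a joint passes its speed limit or range.

## Working session

There is one attempt and no reset: what is moved stays moved. The work goes in short steps, Python scripts to look and compute and a tool call to move; the robot and the scene stay as the last step left them, time stands still between calls to the robot, and variables do not carry over. Pictures are saved under pics/ and viewed, at most 10 in all, crops included, and the job is handed in when it is done.

Besides the shell and the picture viewer there is one more tool, called after "Emit:" in YAML: its name, and indented under it one key for each argument. play_rows: Moves the arm, as the interface text tells. Its arguments: {"type":"object","properties":{"deltas":{"type":"array"}},"required":["deltas"]}

```bash
mkdir -p pics
cat > h.py <<'E'
from plant import *
import numpy as np, cv2
def cam(n):
    c=get_calibration(n); f=192/np.tan(np.radians(c["fov_y"])/2)
    return f,c["cx"],c["cy"],np.array(c["camera_from_world"])
def ray(n,u,v):
    f,cx,cy,T=cam(n); R=T[:3,:3]; o=-R.T@T[:3,3]
    d=R.T@np.array([(u-cx)/f,(v-cy)/f,1]); return o,d
def onz(n,u,v,z):
    o,d=ray(n,u,v); return o+d*(z-o[2])/d[2]
def proj(n,p):
    f,cx,cy,T=cam(n); q=T[:3,:3]@np.array(p)+T[:3,3]; return np.array([cx+f*q[0]/q[2],cy+f*q[1]/q[2]])
E
python3 - <<'E'
from h import *
for n in("top","side"):
    im=grab_frame(n); cv2.imwrite(f"pics/{n}0.png",cv2.resize(im,(800,600),interpolation=cv2.INTER_CUBIC)); cv2.imwrite(f"{n}0_raw.png",im)
    print(n,get_calibration(n))
print(read_state())
E
```

```text
top {'fov_y': 44.02759075081163, 'cx': 254.49356529113626, 'cy': 186.812978597319, 'camera_from_world': array([[-1.97718776e-02, -9.99801703e-01, -2.37217580e-03,
        -2.02885063e-02],
       [-9.90687627e-01,  1.99112128e-02, -1.34690640e-01,
         5.78126713e-01],
       [ 1.34711164e-01, -3.13001647e-04, -9.90884859e-01,
         1.69179314e+00],
       [ 0.00000000e+00,  0.00000000e+00,  0.00000000e+00,
         1.00000000e+00]])}
side {'fov_y': 42.75050572973932, 'cx': 255.99294678868398, 'cy': 190.58659129445564, 'camera_from_world': array([[-0.93475492, -0.35525538,  0.00518148,  0.53557692],
       [-0.27008096,  0.70101571, -0.66002519,  0.26816735],
       [ 0.2308452 , -0.61836122, -0.7512256 ,  1.69550798],
       [ 0.        ,  0.        ,  0.        ,  1.        ]])}
{'clock': 0.1, 'q': array([-1.15882623e+00,  1.16446765e-01,  1.44219463e+00,  4.18876779e-06,
        1.58396779e+00, -3.77952464e-02]), 'qd': array([ 0.00038139, -0.0020129 , -0.00260054, -0.00010646, -0.00078839,
        0.00104746]), 'joint_efforts': array([ 2.27030047e-03, -7.33660913e+01, -6.33790541e+01, -7.38676363e-05,
        5.20641130e-03, -1.77496963e-05]), 'eef_pos': array([ 0.29339688, -0.60773967,  0.24463246]), 'tool_rot': array([-4.99788245e-04,  9.74820145e-01,  2.22991986e-01, -9.24791144e-05]), 'contact_force': array([ 0.40864366, -0.83644819,  0.2731584 ]), 'ft_torque': array([-0.02041365,  0.01620635, -0.00777883]), 'grasp_force': 0.0, 'grip_width': 0.08536491085325107}
```

View pics/top0.png

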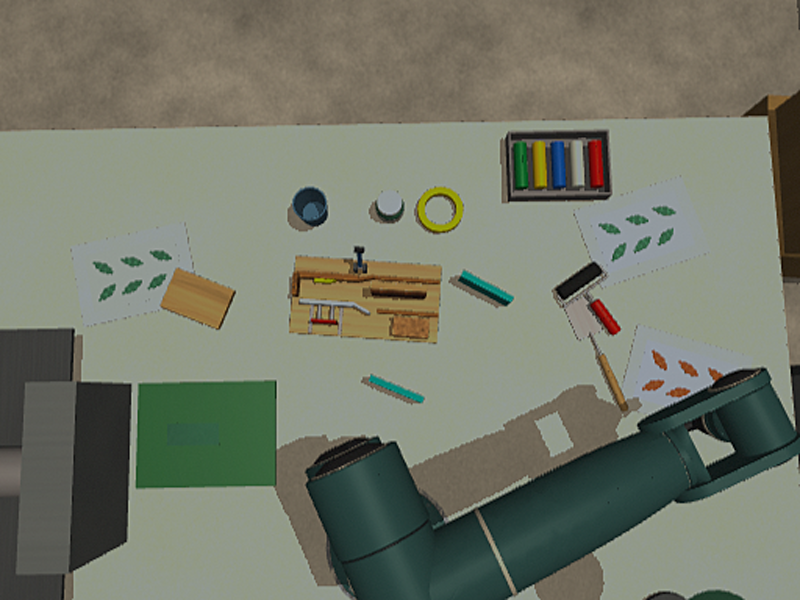

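View pics/side0.png

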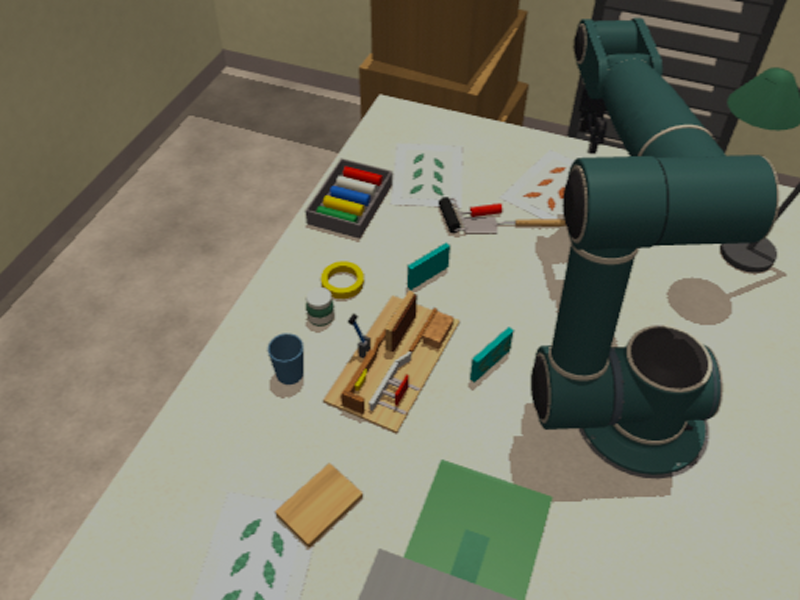

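The top view shows the jig at about (290–442, 256–344). The dark board stands in its entry at (398,293), the gate is at (360,258), the red tab at (324,322) and the pad at (323,281). The side view shows the board at (402,322).

Things that could be taken for the board, in top pixels:
- Brown board in the jig entry (398,293). This is the one I choose, because it stands in the entry and is wooden.
- Turquoise decoys at (486,288) and (394,389).
- Spare block at (198,298).

I'll check that choice in a close crop.

Run:
```python
from h import *
a=cv2.imread("top0_raw.png")[150:230,175:295]; b=cv2.imread("side0_raw.png")[180:280,200:300]
a=cv2.resize(a,None,fx=6,fy=6,interpolation=cv2.INTER_CUBIC)   # 720x480
b=cv2.resize(b,None,fx=6,fy=6,interpolation=cv2.INTER_CUBIC)
cv2.imwrite("pics/tc.png",a);cv2.imwrite("pics/sc.png",b)
```

```text
(no output)
```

View pics/tc.png

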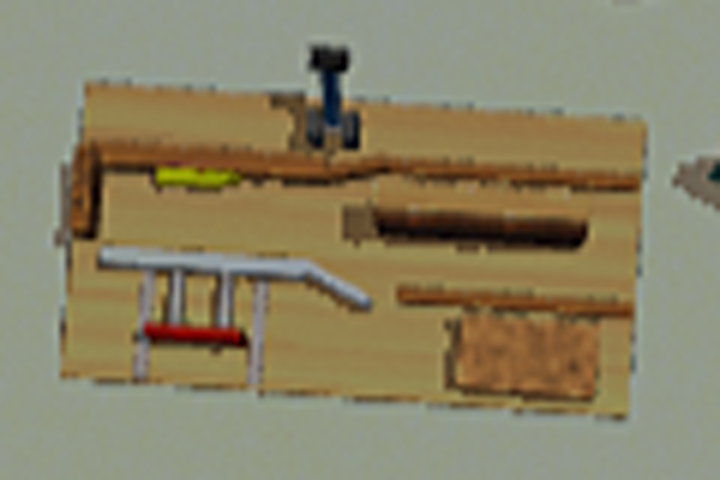

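View pics/sc.png

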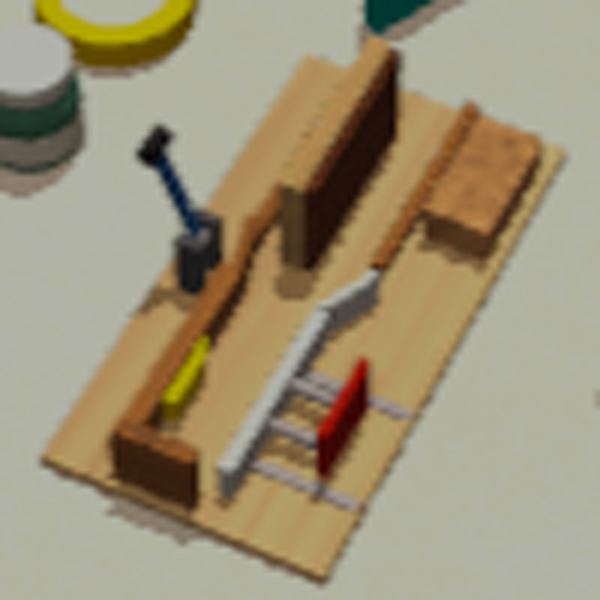

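The crops confirm the brown board in the entry: in the top crop it spans (370–585, 208–245). The gate grip is at (328,58), the red tab at (195,333) and the base corners at (85,82), (645,120), (628,415) and (62,378). Next I'll fit the jig pose.

```bash
cat >> h.py <<'E'
def T(x,y,z): return onz("top",175+(x+.5)/6-.5,150+(y+.5)/6-.5,z)
def sray(x,y): return ray("side",200+(x+.5)/6-.5,180+(y+.5)/6-.5)
def tray(x,y): return ray("top",175+(x+.5)/6-.5,150+(y+.5)/6-.5)
def tri(t,s):
    (o1,d1),(o2,d2)=tray(*t),sray(*s); A=np.stack([d1,-d2],1); k=np.linalg.lstsq(A,o2-o1,rcond=None)[0]
    a,b=o1+k[0]*d1,o2+k[1]*d2; return (a+b)/2,np.linalg.norm(a-b)
E
python3 - <<'E'
from h import *
np.set_printoptions(precision=4,suppress=True)
c=[T(*p,.01) for p in[(85,82),(645,120),(628,415),(62,378)]]
def S(x,y,z):
    o,d=sray(x,y); return o+d*(z-o[2])/d[2]
s=[S(*p,.01) for p in[(42,460),(308,55),(566,152),(325,580)]]
for a,b in zip(c,s): print(a[:2],b[:2])
for q in(c,s):
  print([np.linalg.norm(q[i]-q[(i+1)%4]) for i in range(4)])
  e=(q[0]-q[1])+(q[3]-q[2]); print("heading dir",e[:2]/np.linalg.norm(e), "phi",np.degrees(np.arctan2(-e[0],e[1])))
for n,t,st in[("grip",(328,58),(155,146)),("tab",(195,333),(343,415)),("pad",(197,177),(186,368)),("block",(525,357),(484,170))]:
    print(n,*tri(t,st))
print("cams",[ray(n,0,0)[0] for n in("top","side")])
E
```

```text
[0.6752 0.2118] [0.6761 0.2142]
[ 0.6442 -0.1358] [ 0.6455 -0.1347]
[ 0.4614 -0.1204] [ 0.463  -0.1169]
[0.491  0.2261] [0.4936 0.2304]
[np.float64(0.3490177518892425), np.float64(0.18351097785783926), np.float64(0.3477642864024569), np.float64(0.1848031697360017)]
heading dir [0.087  0.9962] phi -4.990473142562657
[np.float64(0.3502077853151759), np.float64(0.18330302512428698), np.float64(0.3486768001470902), np.float64(0.18321089078971567)]
heading dir [0.0875 0.9962] phi -5.017334388685524
grip [0.6667 0.0549 0.1203] 0.0020885451165520005
tab [0.5153 0.1415 0.0406] 0.0025023924166139248
pad [0.6126 0.1405 0.0361] 0.005145300772366208
block [ 0.4971 -0.0573  0.0445] 0.0038294316438248627
cams [array([ 0.3444, -0.0313,  1.7542]), array([0.1817, 1.0507, 1.4479])]
```

```bash
cat >> h.py <<'E'
EY=np.array([.0872,.9962,0]); EX=np.array([.9962,-.0872,0]); O=np.array([.6085,.0630,0])
def J(p): d=np.array(p)-O; return np.array([d@EX,d@EY,d[2]])*1000
def W(x,y,z): return O+EX*x/1000+EY*y/1000+np.array([0,0,z/1000])
def S(x,y,z):
    o,d=sray(x,y); return o+d*(z-o[2])/d[2]
E
python3 - <<'E'
from h import *
np.set_printoptions(precision=1,suppress=True)
for p in[(375,38),(398,55),(280,185),(305,192)]: print("board top",p,J(S(*p,.09)))
for p in[(375,208),(585,220),(583,246),(378,236)]: print("top cam z90",J(T(*p,.09)))
print("farfence face top",J(T(100,168,.04)),J(T(320,180,.04)),"stop",J(T(98,237,.06)))
print("fence face top",J(T(105,247,.039)),J(T(300,262,.039)),"tab",J(T(145,340,.06)),J(T(243,344,.06)))
print("rail",J(T(400,287,.022)),J(T(640,190,.022)))
# tool frame
from scipy.spatial.transform import Rotation as R
q=read_state()["tool_rot"]; M=R.from_quat(q[[1,2,3,0]]).as_matrix(); print(M*100)
im=cv2.imread("top0_raw.png"); print(im[150+200//6:150+256//6, 175+480//6])
E
```

```text
board top (375, 38) [  -8.5 -161.1   90. ]
board top (398, 55) [ -27.2 -154.7   90. ]
board top (280, 185) [ -7.9 -30.6  90. ]
board top (305, 192) [-23.6 -32.3  90. ]
top cam z90 [-24.4 -35.6  90. ]
top cam z90 [ -23.2 -159.7   90. ]
top cam z90 [ -38.7 -159.5   90. ]
top cam z90 [-40.9 -38.6  90. ]
farfence face top [ -4.2 135.7  40. ] [-2.6  1.5 40. ] stop [-48.9 130.4  60. ]
fence face top [-52.2 128.7  39. ] [-53.4   9.9  39. ] tab [-108.8   97.1   60. ] [-107.3   38.5   60. ]
rail [-62.6 -51.1  22. ] [   7.1 -194.    22. ]
[[  90.1   43.5   -0. ]
 [  43.5  -90.1    0.1]
 [   0.    -0.1 -100. ]]
[[ 64 117 149]
 [ 67 120 156]
 [ 56 100 132]
 [ 34  58  86]
 [ 15  30  56]
 [ 12  20  34]
 [  8   9  19]
 [ 33  56  73]
 [ 78 129 149]]
```

```bash
sed -i 's/O=np.array(\[.6085/O=np.array([.607/' h.py
cat >> h.py <<'E'
from scipy.spatial.transform import Rotation as R
YAWS={"across":-5.0,"along":85.0}
def go(x,y,z,mode):
    s=read_state(); q=s["tool_rot"]; M=R.from_quat(q[[1,2,3,0]]).as_matrix()
    d=M.T@(W(x,y,z)-s["eef_pos"])*100
    a=np.radians(YAWS[mode]); yv=np.array([np.cos(a),np.sin(a),0])
    if mode=="along" and 0: yv=-yv
    zv=np.array([0,0,-1.]); Rt=np.stack([np.cross(yv,zv),yv,zv],1)
    w=np.degrees(R.from_matrix(M.T@Rt).as_rotvec())
    print("clock %.1f"%s["clock"],"jig",J(s["eef_pos"]).round(2),"move",d.round(2),"turn",w.round(2),"F jig",np.round([s["contact_force"]@EX,s["contact_force"]@EY,s["contact_force"][2]],1),"q6 %.2f w %.2f"%(s["q"][5],s["grip_width"]*1e3))
E
python3 -c "
from h import *
go(-15,-95,150,'across')"
```

```text
clock 0.1 jig [-253.92 -695.54  244.63] move [ 51.25 -39.36   9.51] turn [-5.000e-02 -3.000e-02 -5.923e+01] F jig [ 0.5 -0.8  0.3] q6 -0.04 w 85.36
```

Emit:
play_rows:
  deltas:
    - [[5,-4,0],[0,0,-7],8.5]
    - [[10,-8,0],[0,0,-14],8.5]
    - [[15,-11.5,0],[0,0,-21],8.5]
    - [[19,-14.5,0],[0,0,-28],8.5]
    - [[23,-17.5,0],[0,0,-35],8.5]
    - [[27,-20.5,0],[0,0,-42],8.5]
    - [[31,-23.5,0],[0,0,-50],8.5]
    - [[35,-26.8,0],[0,0,-59.2],8.5]

```text
clock: 0.9
eef_pos: [0.4747, -0.2492, 0.2452]
tool_rot: [-0.0, 0.739, 0.674, 0.0]
contact_force: [0.4, -1.6, -0.1]
grip_width: 0.0851
grasp_force: 0.0
```

```bash
python3 -c "
from h import *
go(-15,-95,150,'across')"
```

```text
clock 0.9 jig [-104.53 -322.53  245.16] move [22.8   8.83  9.52] turn [-0.   -0.   -0.31] F jig [ 0.6 -1.5 -0.1] q6 -0.44 w 85.11
```

Emit:
play_rows:
  deltas:
    - [[4.5,1.8,2],[0,0,0],8.5]
    - [[9,3.5,4],[0,0,0],8.5]
    - [[13.5,5.3,6],[0,0,0],8.5]
    - [[18,7,7.5],[0,0,0],8.5]
    - [[21,8.3,9],[0,0,0],8.5]
    - [[22.2,8.6,9.5],[0,0,0],8.5]
    - [[22.2,8.6,9.5],[0,0,0],8.5]

```text
clock: 1.6
eef_pos: [0.5815, -0.0373, 0.149]
tool_rot: [-0.001, 0.74, 0.672, -0.001]
contact_force: [-0.4, 0.8, -0.0]
grip_width: 0.0854
grasp_force: 0.0
```

Run:
```python
from h import *
go(-15,-95,70,'across')
im=grab_frame("side"); c=im[150:270,190:310]
cv2.imwrite("pics/s1.png",cv2.resize(c,(600,600),interpolation=cv2.INTER_CUBIC))
```

```text
clock 1.6 jig [ -16.65 -102.13  148.98] move [0.71 0.18 7.9 ] turn [-0.13 -0.   -0.5 ] F jig [-0.5  0.7 -0. ] q6 -0.01 w 85.35
```

View pics/s1.png

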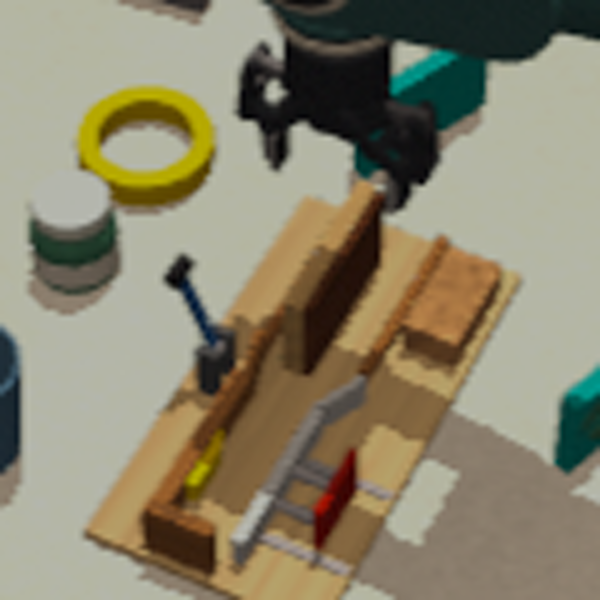

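The side view shows the open fingers at (275,155) and (395,195), straddling the board below them. I'll descend and pinch.

Emit:
play_rows:
  deltas:
    - [[0.7,0.1,3],[0,0,-0.5],8.5]
    - [[0.7,0.1,6],[0,0,-0.5],8.5]
    - [[0.7,0.1,7.8],[0,0,-0.5],8.5]
    - [[0.7,0.1,7.8],[0,0,-0.5],8.5]
    - [[0.7,0.1,7.8],[0,0,-0.5],5]
    - [[0.7,0.1,7.8],[0,0,-0.5],4.5]
    - [[0.7,0.1,7.8],[0,0,-0.5],4]

```text
clock: 2.35
eef_pos: [0.5839, -0.0322, 0.0738]
tool_rot: [0.001, 0.738, 0.675, 0.001]
contact_force: [-0.9, -1.3, -0.4]
grip_width: 0.043
grasp_force: 0.0
```

Run:
```python
from h import *
go(-15,-95,70,'across')
im=grab_frame("top"); c=im[150:230,195:295]
cv2.imwrite("pics/t1.png",cv2.resize(c,None,fx=7,fy=7,interpolation=cv2.INTER_CUBIC))
```

```text
clock 2.4 jig [-14.7  -96.84  73.83] move [ 0.18 -0.03  0.38] turn [ 0.12  0.   -0.16] F jig [-0.8 -1.4 -0.4] q6 -0.01 w 43.02
```

Emit:
play_rows:
  deltas:
    - [[0.1,0,0],[0,0,0],3]
    - [[0.1,0,0],[0,0,0],2.5]
    - [[0.1,0,0],[0,0,0],2]
    - [[0.1,0,0],[0,0,0],1.6]
    - [[0.1,0,0],[0,0,0],1.4]
    - [[0.1,0,0],[0,0,0],1.4]
    - [[0.1,0,0],[0,0,0],1.4]
    - [[0.1,0,0],[0,0,0],1.4]

```text
clock: 3.2
eef_pos: [0.5833, -0.0307, 0.0727]
tool_rot: [-0.0, 0.738, 0.675, -0.0]
contact_force: [-3.9, -0.4, 5.1]
grip_width: 0.0215
grasp_force: 59.2
```

Run:
```python
from h import *
for i in range(3): go(-15,-95,70,'across'); print(read_state()["grasp_force"]); grab_frame("top")
```

```text
clock 3.2 jig [-15.41 -95.38  72.66] move [0.04 0.04 0.27] turn [-0.02 -0.   -0.12] F jig [-3.8 -0.8  5.1] q6 -0.01 w 21.54
59.21110689640045
clock 3.2 jig [-15.4  -95.39  72.68] move [0.04 0.04 0.27] turn [-0.02 -0.   -0.12] F jig [-4.3  0.5  6. ] q6 -0.01 w 21.51
59.2108029127121
clock 3.3 jig [-15.41 -95.4   72.67] move [0.04 0.04 0.27] turn [-0.02 -0.   -0.12] F jig [-4.2  0.3  5.3] q6 -0.01 w 21.48
59.210785031318665
```

Thickness is 21.5 mm, so the target gap is 25.5 mm. I'll let go, rise and turn so the closing line runs along the channel.

Emit:
play_rows:
  deltas:
    - [[0,0,0],[0,0,0],3]
    - [[0,0,0],[0,0,0],4]
    - [[0,0,0],[0,0,0],4.5]
    - [[0,0,0],[0,0,0],5]
    - [[0,0,-3],[0,0,0],5]
    - [[0,0,-7],[0,0,0],5]
    - [[0,0,-10],[0,0,-8],5]
    - [[0,0,-10],[0,0,-16],3]

```text
clock: 4.15
eef_pos: [0.585, -0.0309, 0.1773]
tool_rot: [0.003, 0.635, 0.773, 0.002]
contact_force: [0.1, 0.2, -0.7]
grip_width: 0.0368
grasp_force: 0.0
```

Run:
```python
from h import *
go(-26,27,173,'along')
```

```text
clock 4.2 jig [-13.75 -95.51 177.33] move [12.11  2.23  0.42] turn [  0.24   0.32 -73.82] F jig [ 0.1  0.2 -0.7] q6 -0.29 w 36.81
```

Emit:
play_rows:
  deltas:
    - [[2,0.4,0],[0,0,-8],1]
    - [[4,0.8,0],[0,0,-16],0]
    - [[6,1.1,0],[0,0,-24],0]
    - [[8,1.5,0],[0,0,-32],0]
    - [[10,1.9,0],[0,0,-40],0]
    - [[12,2.2,0],[0,0,-48],0]
    - [[12,2.2,0],[0,0,-56],0]
    - [[12,2.2,0],[0,0,-64],0]

```text
clock: 4.95
eef_pos: [0.5824, 0.0919, 0.1722]
tool_rot: [-0.0, 0.128, 0.992, -0.0]
contact_force: [1.0, -0.4, 0.3]
grip_width: 0.0004
grasp_force: 0.0
```

Run:
```python
from h import *
go(-26,27,110,'along')
```

```text
clock 5.0 jig [-27.04  26.61 172.22] move [-0.1   0.06  6.22] turn [-0.   -0.   -9.74] F jig [ 1.1 -0.3  0.3] q6 -1.20 w 0.36
```

Emit:
play_rows:
  deltas:
    - [[-0.1,0,3],[0,0,-8],0]
    - [[-0.1,0,6],[0,0,-9.7],0]
    - [[-0.1,0,6.2],[0,0,-9.7],0]
    - [[-0.1,0,6.2],[0,0,-9.7],0]
    - [[-0.1,0,6.2],[0,0,-9.7],0]

```text
clock: 5.45
eef_pos: [0.5841, 0.091, 0.1121]
tool_rot: [0.001, 0.048, 0.999, 0.0]
contact_force: [-0.1, 0.8, 0.6]
grip_width: 0.0
grasp_force: 0.0
```

Run:
```python
from h import *
go(-26,27,38,'along')
im=grab_frame("side"); c=im[170:290,190:310]
cv2.imwrite("pics/s2.png",cv2.resize(c,(600,600),interpolation=cv2.INTER_CUBIC))
```

```text
clock 5.5 jig [-25.26  25.88 112.11] move [0.09 0.11 7.41] turn [ 0.02  0.11 -0.5 ] F jig [-0.2  0.8  0.6] q6 -1.36 w 0.01
```

View pics/s2.png

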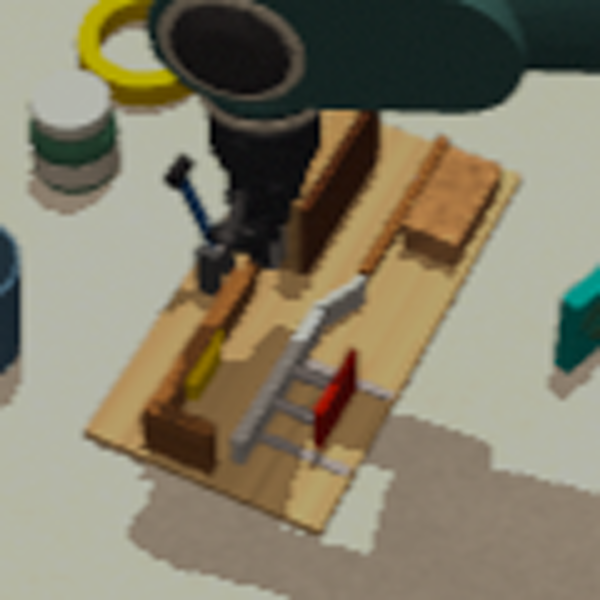

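The fingertips are at about (265,262), over the channel between the fences and clear of the gate and board. I'll go down and touch the far fence lightly to get a reference.

Emit:
play_rows:
  deltas:
    - [[0,0.2,3],[0,0,-0.5],0]
    - [[0,0.2,6],[0,0,-0.5],0]
    - [[0,0.2,7.4],[0,0,-0.5],0]
    - [[0,0.2,7.4],[0,0,-0.5],0]
    - [[-0.5,0.2,7.4],[0,0,-0.5],0]
    - [[-0.8,0.2,7.4],[0,0,-0.5],0]
    - [[-1,0.2,7.4],[0,0,-0.5],0]
    - [[-1,0.2,7.4],[0,0,-0.5],0]

```text
clock: 6.3
eef_pos: [0.5942, 0.092, 0.0371]
tool_rot: [0.001, 0.043, 0.999, 0.0]
contact_force: [0.6, -0.3, 0.3]
grip_width: 0.0003
grasp_force: 0.0
```

Run:
```python
from h import *
go(-14,27,38,'along')
```

```text
clock 6.3 jig [-15.28  27.75  37.11] move [-0.13 -0.07 -0.09] turn [0.01 0.06 0.06] F jig [ 0.6 -0.3  0.3] q6 -1.37 w 0.28
```

Free of contact; I'll approach in 1 mm steps.

Emit:
play_rows:
  deltas:
    - [[-0.1,0,0],[0,0,0],0]
    - [[-0.2,0,0],[0,0,0],0]
    - [[-0.3,0,0],[0,0,0],0]
    - [[-0.3,0,0],[0,0,0],0]

```text
clock: 6.7
eef_pos: [0.5966, 0.0917, 0.0363]
tool_rot: [-0.0, 0.043, 0.999, 0.0]
contact_force: [-0.3, -0.1, 0.4]
grip_width: 0.0
grasp_force: 0.0
```

Run:
```python
from h import *
go(-14,27,38,'along')
```

```text
clock 6.7 jig [-12.85  27.71  36.32] move [ 0.12 -0.07 -0.17] turn [ 0.   -0.    0.06] F jig [-0.3 -0.1  0.4] q6 -1.37 w 0.03
```

Emit:
play_rows:
  deltas:
    - [[-0.1,0,0],[0,0,0],0]
    - [[-0.2,0,0],[0,0,0],0]
    - [[-0.2,0,0],[0,0,0],0]

```text
clock: 7.0
eef_pos: [0.5985, 0.0915, 0.0363]
tool_rot: [-0.0, 0.043, 0.999, -0.0]
contact_force: [-1.4, -0.7, 0.3]
grip_width: 0.0003
grasp_force: 0.5
```

Run:
```python
from h import *
go(-14,27,38,'along')
```

```text
clock 7.0 jig [-10.94  27.69  36.27] move [ 0.31 -0.07 -0.17] turn [-0.   -0.02  0.06] F jig [-1.4 -0.8  0.3] q6 -1.38 w 0.32
```

Emit:
play_rows:
  deltas:
    - [[-0.1,0,0],[0,0,0],0]
    - [[-0.1,0,0],[0,0,0],0]

```text
clock: 7.2
eef_pos: [0.5986, 0.0916, 0.0362]
tool_rot: [-0.001, 0.043, 0.999, -0.0]
contact_force: [-11.9, -0.1, 7.3]
grip_width: -0.0
grasp_force: 5.8
```

Run:
```python
from h import *
go(-14,27,38,'along')
```

```text
clock 7.2 jig [-10.86  27.73  36.24] move [ 0.31 -0.07 -0.17] turn [-0.01 -0.15  0.07] F jig [-11.8  -1.1   7.3] q6 -1.38 w -0.01
```

Contact came at TCP jig x = -10.9 mm, so the fence-push target is -10.9 - 25.5 - 54 = -90.4 mm. I'll back off and go round to the tab.

Emit:
play_rows:
  deltas:
    - [[1.2,0,0],[0,0,0],0]
    - [[1.2,0,-3],[0,0,0],0]
    - [[1.2,0,-7],[0,0,0],0]
    - [[4,1.5,-7],[0,0,0],0]
    - [[8,3,-7],[0,0,0],0]
    - [[12,4.2,-7],[0,0,0],0]
    - [[12.2,4.2,-7],[0,0,0],0]
    - [[12.2,4.2,-7],[0,0,0],0]

```text
clock: 8.0
eef_pos: [0.481, 0.1441, 0.1067]
tool_rot: [0.001, 0.042, 0.999, 0.0]
contact_force: [0.5, -0.5, -0.9]
grip_width: -0.0001
grasp_force: 0.0
```

Run:
```python
from h import *
go(-130,70,46,'along')
```

```text
clock 8.0 jig [-132.58   69.82  106.72] move [-0.25  0.02  6.07] turn [0.02 0.09 0.13] F jig [ 0.5 -0.5 -0.9] q6 -1.25 w -0.06
```

Emit:
play_rows:
  deltas:
    - [[0,0,3],[0,0,0],0]
    - [[0,0,6],[0,0,0],0]
    - [[0,0,6],[0,0,0],0]
    - [[-0.5,0,6],[0,0,0],0]
    - [[-1,0,6],[0,0,0],0]
    - [[-1.4,0,6],[0,0,0],0]
    - [[-1.6,0,6],[0,0,0],0]
    - [[-1.6,0,6],[0,0,0],0]

```text
clock: 8.8
eef_pos: [0.498, 0.1424, 0.0468]
tool_rot: [0.0, 0.043, 0.999, 0.0]
contact_force: [-0.0, 0.2, -0.4]
grip_width: 0.0002
grasp_force: 0.0
```

Run:
```python
from h import *
go(-90.4,70,46,'along')
```

```text
clock 8.8 jig [-115.52   69.62   46.8 ] move [-2.51  0.04  0.08] turn [0.01 0.03 0.06] F jig [-0.1  0.2 -0.4] q6 -1.26 w 0.16
```

Emit:
play_rows:
  deltas:
    - [[-0.2,0,0],[0,0,0],0]
    - [[-0.4,0,0],[0,0,0],0]
    - [[-0.6,0,0],[0,0,0],0]
    - [[-0.8,0,0],[0,0,0],0]
    - [[-1,0,0],[0,0,0],0]
    - [[-1.2,0,0],[0,0,0],0]
    - [[-1.4,0,0],[0,0,0],0]
    - [[-1.5,0,0],[0,0,0],0]

```text
clock: 9.6
eef_pos: [0.5121, 0.1412, 0.0465]
tool_rot: [-0.001, 0.043, 0.999, -0.0]
contact_force: [-8.6, -1.4, 7.3]
grip_width: -0.0001
grasp_force: 4.1
```

Run:
```python
from h import *
go(-90.4,70,46,'along')
```

```text
clock 9.6 jig [-101.38   69.6    46.52] move [-1.1   0.04  0.05] turn [-0.01 -0.07  0.07] F jig [-8.4 -2.1  7.3] q6 -1.26 w -0.05
```

Emit:
play_rows:
  deltas:
    - [[-0.2,0,0],[0,0,0],0]
    - [[-0.4,0,0],[0,0,0],0]
    - [[-0.6,0,0],[0,0,0],0]
    - [[-0.8,0,0],[0,0,0],0]
    - [[-0.9,0,0],[0,0,0],0]
    - [[-0.9,0,0],[0,0,0],0]
    - [[-0.9,0,0],[0,0,0],0]

```text
clock: 10.3
eef_pos: [0.5211, 0.1404, 0.0465]
tool_rot: [-0.0, 0.043, 0.999, -0.0]
contact_force: [-5.6, -1.5, 4.7]
grip_width: -0.0
grasp_force: 2.8
```

Run:
```python
from h import *
go(-90.4,70,46,'along')
```

```text
clock 10.3 jig [-92.31  69.58  46.49] move [-0.19  0.04  0.05] turn [-0.01 -0.04  0.07] F jig [-5.4 -1.9  4.7] q6 -1.27 w -0.02
```

Emit:
play_rows:
  deltas:
    - [[-0.1,0,0],[0,0,0],0]
    - [[-0.2,0,0],[0,0,0],0]
    - [[-0.2,0,0],[0,0,0],0]
    - [[-0.2,0,0],[0,0,0],0]

```text
clock: 10.7
eef_pos: [0.523, 0.1402, 0.0465]
tool_rot: [-0.0, 0.043, 0.999, -0.0]
contact_force: [-6.6, -0.9, 4.4]
grip_width: -0.0
grasp_force: 3.2
```

Run:
```python
from h import *
go(-90.4,70,46,'along')
im=grab_frame("top"); cv2.imwrite("x.png",im)
```

```text
clock 10.7 jig [-90.38  69.56  46.49] move [0.   0.04 0.05] turn [-0.01 -0.05  0.07] F jig [-6.5 -1.5  4.4] q6 -1.27 w -0.03
```

The fence is set. I'll back off and return above the board.

Emit:
play_rows:
  deltas:
    - [[1.5,0,0],[0,0,0],0]
    - [[3,0,0],[0,0,0],0]
    - [[3,0,-4],[0,0,0],2]
    - [[3,0,-8],[0,0,8],4]
    - [[3,-2,-11],[0,0,16],5]
    - [[1,-5,-11],[0,0,24],5]
    - [[-1,-8,-11],[0,0,32],5]
    - [[-3,-11,-11],[0,0,40],5]

```text
clock: 11.55
eef_pos: [0.5444, 0.0268, 0.1569]
tool_rot: [0.001, 0.385, 0.923, 0.0]
contact_force: [0.5, 0.9, 0.5]
grip_width: 0.05
grasp_force: 0.0
```

Run:
```python
from h import *
go(-15.4,-95,155,'across')
```

```text
clock 11.6 jig [-59.19 -41.48 156.88] move [-6.8  -1.26  0.19] turn [7.000e-02 3.000e-02 4.977e+01] F jig [0.4 0.9 0.5] q6 -0.78 w 49.97
```

Emit:
play_rows:
  deltas:
    - [[-3,-0.6,0],[0,0,8],5]
    - [[-6,-1.2,0],[0,0,16],5]
    - [[-6.7,-1.3,0],[0,0,24],5]
    - [[-6.7,-1.3,0],[0,0,32],5]
    - [[-6.7,-1.3,0],[0,0,40],5]
    - [[-6.7,-1.3,0],[0,0,48],5]
    - [[-6.7,-1.3,0],[0,0,49.5],5]
    - [[-6.7,-1.3,0],[0,0,49.5],5]

```text
clock: 12.35
eef_pos: [0.5821, -0.0285, 0.1563]
tool_rot: [0.0, 0.733, 0.68, 0.0]
contact_force: [0.4, 0.2, 0.5]
grip_width: 0.05
grasp_force: 0.0
```

Run:
```python
from h import *
go(-15.4,-95,76,'across')
im=grab_frame("side"); c=im[150:270,190:310]
cv2.imwrite("pics/s3.png",cv2.resize(c,(600,600),interpolation=cv2.INTER_CUBIC))
```

```text
clock 12.3 jig [-16.81 -93.3  156.32] move [-0.17  0.14  8.03] turn [0.01 0.   0.72] F jig [0.4 0.2 0.5] q6 -0.02 w 49.99
```

View pics/s3.png

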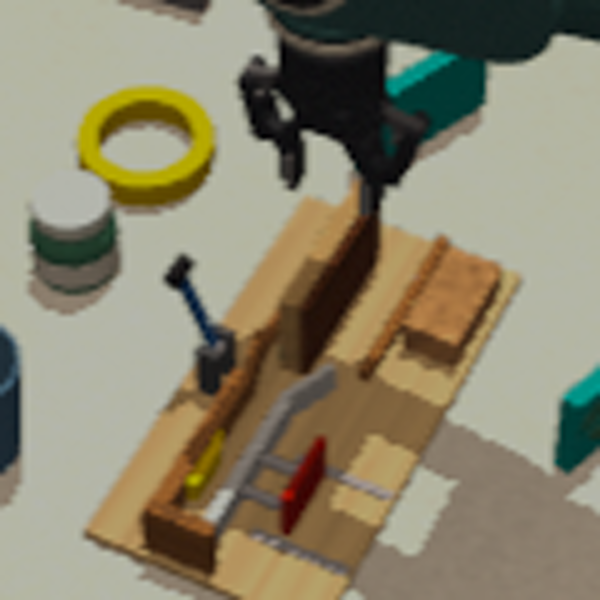

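The side view shows the fence moved in, the board still upright at (335,275) and the fingers straddling it. I'll descend and grip.

Emit:
play_rows:
  deltas:
    - [[-0.2,0.1,3],[0,0,0.7],5]
    - [[-0.2,0.1,6],[0,0,0.7],5]
    - [[-0.2,0.1,7.8],[0,0,0.7],5]
    - [[-0.2,0.1,8],[0,0,0.7],5]
    - [[-0.2,0.1,8],[0,0,0.7],3]
    - [[-0.2,0.1,8],[0,0,0.7],2.6]
    - [[-0.2,0.1,8],[0,0,0.7],2.2]
    - [[-0.2,0.1,8],[0,0,0.7],1.9]

```text
clock: 13.2
eef_pos: [0.5835, -0.0306, 0.078]
tool_rot: [0.001, 0.738, 0.675, 0.001]
contact_force: [-2.9, 0.3, 7.0]
grip_width: 0.0212
grasp_force: 59.4
```

Emit:
play_rows:
  deltas:
    - [[0,0,0],[0,0,0],1.5]
    - [[0,0,0],[0,0,0],1.5]
    - [[0,0,0],[0,0,0],1.5]
    - [[0,0,0],[0,0,0],1.5]

```text
clock: 13.6
eef_pos: [0.5835, -0.0306, 0.078]
tool_rot: [0.001, 0.738, 0.675, 0.001]
contact_force: [-2.9, 0.5, 7.9]
grip_width: 0.0218
grasp_force: 59.4
```

Run:
```python
from h import *
go(-13.8,72,76,'across')
```

```text
clock 13.6 jig [-15.25 -95.3   77.97] move [16.73  0.11  0.2 ] turn [ 0.11  0.   -0.11] F jig [-2.9  0.3  7.9] q6 -0.01 w 21.77
```

Emit:
play_rows:
  deltas:
    - [[0,0.1,-0.1],[0,0,0],1.5]
    - [[1,0.2,-0.1],[0,0,0],1.5]
    - [[2.5,0.2,-0.1],[0,0,0],1.5]
    - [[4,0.2,-0.1],[0,0,0],1.5]
    - [[5.5,0.2,-0.1],[0,0,0],1.5]
    - [[7,0.2,-0.1],[0,0,0],1.5]
    - [[8,0.2,-0.1],[0,0,0],1.5]
    - [[8,0.2,-0.1],[0,0,0],1.5]

```text
clock: 14.4
eef_pos: [0.5926, 0.0514, 0.078]
tool_rot: [0.0, 0.738, 0.675, 0.001]
contact_force: [0.0, 6.3, 6.0]
grip_width: 0.0215
grasp_force: 60.0
```

Run:
```python
from h import *
go(-13.4,72,76,'across'); print(read_state()["ft_torque"])
```

```text
clock 14.4 jig [-13.34 -12.82  78.04] move [ 8.48 -0.01  0.21] turn [ 0.07 -0.07 -0.04] F jig [-0.5  6.2  6. ] q6 0.13 w 21.49
[ 1.10397768 -0.11633363  0.02744547]
```

Emit:
play_rows:
  deltas:
    - [[1,0,0],[0,0,0],1.5]
    - [[2,0,0],[0,0,0],1.5]
    - [[3,0,0],[0,0,0],1.5]
    - [[4,0,0],[0,0,0],1.5]
    - [[5,0,0],[0,0,0],1.5]
    - [[6,0,0],[0,0,0],1.5]
    - [[6.8,0,0],[0,0,0],1.5]
    - [[7.2,0,0],[0,0,0],1.5]

```text
clock: 15.2
eef_pos: [0.5987, 0.1218, 0.078]
tool_rot: [0.001, 0.738, 0.675, 0.0]
contact_force: [-2.4, -7.2, 7.7]
grip_width: 0.0212
grasp_force: 60.1
```

Run:
```python
from h import *
go(-13.4,73,76,'across'); print(read_state()["ft_torque"])
```

```text
clock 15.2 jig [-13.36  57.88  78.03] move [ 1.51 -0.01  0.2 ] turn [ 0.05  0.04 -0.09] F jig [-1.8 -7.4  7.7] q6 0.25 w 21.23
[-1.1765418   0.29948514 -0.02296788]
```

Emit:
play_rows:
  deltas:
    - [[0.4,0,0],[0,0,0],1.5]
    - [[0.8,0,0],[0,0,0],1.5]
    - [[1.1,0,0],[0,0,0],1.5]
    - [[1.2,0,0],[0,0,0],1.5]
    - [[1.2,0,0],[0,0,0],1.5]

```text
clock: 15.7
eef_pos: [0.5997, 0.1335, 0.078]
tool_rot: [0.0, 0.738, 0.675, 0.0]
contact_force: [-1.4, -5.9, 7.3]
grip_width: 0.0212
grasp_force: 60.0
```

Run:
```python
from h import *
go(-13.4,73,76,'across')
```

```text
clock 15.7 jig [-13.37  69.57  77.98] move [ 0.34 -0.    0.2 ] turn [ 0.04  0.02 -0.1 ] F jig [-0.9 -6.   7.3] q6 0.27 w 21.25
```

Emit:
play_rows:
  deltas:
    - [[0.1,0,0],[0,0,0],1.5]
    - [[0.2,0,0],[0,0,0],1.5]
    - [[0.3,0,0],[0,0,0],1.5]
    - [[0.3,0,0],[0,0,0],1.5]

```text
clock: 16.1
eef_pos: [0.6, 0.1363, 0.078]
tool_rot: [0.0, 0.738, 0.675, 0.0]
contact_force: [-1.2, -6.5, 7.5]
grip_width: 0.0216
grasp_force: 60.0
```

Run:
```python
from h import *
go(-13.4,73,76,'across')
```

```text
clock 16.1 jig [-13.35  72.39  78.  ] move [ 0.06 -0.01  0.2 ] turn [ 0.04  0.03 -0.11] F jig [-0.6 -6.6  7.5] q6 0.27 w 21.61
```

Emit:
play_rows:
  deltas:
    - [[0.1,0,0],[0,0,0],1.5]
    - [[0.2,0,0],[0,0,0],1.5]
    - [[0.2,0,0],[0,0,0],1.5]

```text
clock: 16.4
eef_pos: [0.6002, 0.1382, 0.078]
tool_rot: [0.0, 0.738, 0.675, 0.0]
contact_force: [-1.0, -5.7, 7.9]
grip_width: 0.0213
grasp_force: 60.0
```

Run:
```python
from h import *
go(-13.4,73,76,'across')
```

```text
clock 16.4 jig [-13.36  74.37  77.99] move [-0.14 -0.    0.2 ] turn [ 0.04  0.04 -0.11] F jig [-0.5 -5.8  7.9] q6 0.27 w 21.26
```

Emit:
play_rows:
  deltas:
    - [[0.1,0,0],[0,0,0],1.5]
    - [[0.2,0,0],[0,0,0],1.5]
    - [[0.2,0,0],[0,0,0],1.5]

```text
clock: 16.7
eef_pos: [0.6003, 0.1388, 0.0781]
tool_rot: [0.001, 0.738, 0.675, -0.001]
contact_force: [-3.0, -18.7, 10.0]
grip_width: 0.0211
grasp_force: 60.2
```

Run:
```python
from h import *
go(-13.4,73,76,'across')
```

```text
clock 16.7 jig [-13.26  74.97  78.06] move [-0.2  -0.01  0.21] turn [ 0.03  0.19 -0.14] F jig [ -1.3 -18.9  10. ] q6 0.28 w 21.09
```

Home against the stop: the reaction jumped to 19 N. I'll ease 0.8 mm toward the sliding fence, release and rise.

Emit:
play_rows:
  deltas:
    - [[0,-0.08,0],[0,0,0],1.5]
    - [[0,-0.08,0],[0,0,0],1.5]
    - [[0,-0.08,0],[0,0,0],2.4]
    - [[0,-0.08,0],[0,0,0],3]
    - [[0,-0.08,0],[0,0,0],4]
    - [[0,-0.08,0],[0,0,0],4]
    - [[0,-0.08,-4],[0,0,0],4]
    - [[0,-0.08,-8.5],[0,0,0],4]

```text
clock: 17.5
eef_pos: [0.5985, 0.1397, 0.1616]
tool_rot: [-0.001, 0.738, 0.675, -0.001]
contact_force: [0.8, 0.2, 1.1]
grip_width: 0.0401
grasp_force: 0.0
```

Run:
```python
from h import *
go(105,-3,165,'across')
im=grab_frame("side"); c=im[170:290,190:310]
cv2.imwrite("pics/s4.png",cv2.resize(c,(600,600),interpolation=cv2.INTER_CUBIC))
```

```text
clock 17.5 jig [-15.14  75.72 161.61] move [-7.85 12.03 -0.38] turn [-0.2   0.04 -0.12] F jig [0.8 0.2 1.1] q6 0.28 w 40.06
```

View pics/s4.png

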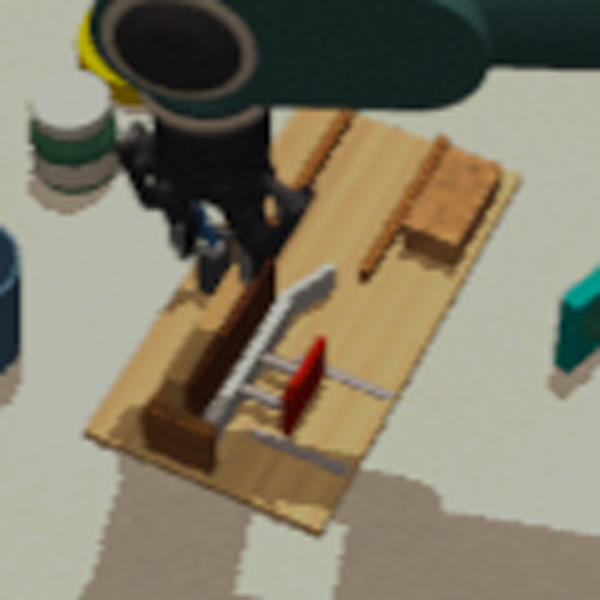

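The side view shows the board in the bay at (230,350), standing upright with its end at the stop (180,430); the fence is still at (225,390). Next is the gate: close the fingers and go round behind the grip.

Emit:
play_rows:
  deltas:
    - [[0,0,-0.5],[0,0,0],1]
    - [[-2.5,4,-0.5],[0,0,0],0]
    - [[-5,8,-0.5],[0,0,0],0]
    - [[-7.5,11.5,-0.5],[0,0,0],0]
    - [[-7.8,12,-0.5],[0,0,0],0]
    - [[-7.8,12,2],[0,0,0],0]
    - [[-7.8,12,4.7],[0,0,0],0]
    - [[-7.8,12,4.7],[0,0,0],0]

```text
clock: 18.35
eef_pos: [0.7098, 0.0515, 0.11]
tool_rot: [-0.002, 0.738, 0.675, -0.003]
contact_force: [0.2, -0.3, -1.4]
grip_width: -0.0004
grasp_force: 0.0
```

Run:
```python
from h import *
go(85,-3,115,'across')
```

```text
clock 18.4 jig [103.45  -2.52 110.  ] move [-0.05 -1.85 -0.49] turn [-0.41  0.04 -0.13] F jig [ 0.2 -0.2 -1.4] q6 0.13 w -0.39
```

Emit:
play_rows:
  deltas:
    - [[0,-1,-0.3],[0,0,0],0]
    - [[0,-2,-0.5],[0,0,0],0]
    - [[0,-2.8,-0.5],[0,0,0],0]
    - [[0,-3.5,-0.5],[0,0,0],0]
    - [[0,-4.2,-0.5],[0,0,0],0]
    - [[0,-4.9,-0.5],[0,0,0],0]
    - [[0,-5.6,-0.5],[0,0,0],0]
    - [[0,-6.2,-0.5],[0,0,0],0]

```text
clock: 19.15
eef_pos: [0.6496, 0.0568, 0.1203]
tool_rot: [-0.0, 0.738, 0.675, -0.0]
contact_force: [0.9, 0.6, -0.4]
grip_width: 0.0005
grasp_force: 0.0
```

Emit:
play_rows:
  deltas:
    - [[0,0,0],[0,0,0],0]
    - [[0,0,-1],[0,0,0],0]
    - [[0,1,-4],[0,0,0],0]
    - [[0,2,-8],[0,0,0],0]
    - [[-5,2,-8],[0,0,0],0]
    - [[-10,2,-8],[0,0,0],0]
    - [[-15,2,-8],[0,0,0],0]
    - [[-18,2,-8],[0,0,0],0]

```text
clock: 19.95
eef_pos: [0.6538, -0.1275, 0.2012]
tool_rot: [0.0, 0.739, 0.674, 0.0]
contact_force: [0.8, -0.8, -0.5]
grip_width: 0.0003
grasp_force: 0.0
```

Run:
```python
from h import *
go(-46,-3,120,'across')
a=grab_frame("side")[190:290,200:300]; b=grab_frame("top")[150:230,170:250]; cv2.imwrite("top_end.png",grab_frame("top"))
a=cv2.resize(a,(400,400),interpolation=cv2.INTER_CUBIC);b=cv2.resize(b,(400,400),interpolation=cv2.INTER_CUBIC)
cv2.imwrite("pics/end.png",np.hstack([a,b]))
```

```text
clock 19.9 jig [  63.19 -185.71  201.19] move [ 18.23 -10.99   8.1 ] turn [ 0.04  0.03 -0.22] F jig [ 0.9 -0.7 -0.5] q6 -0.14 w 0.31
```

View pics/end.png

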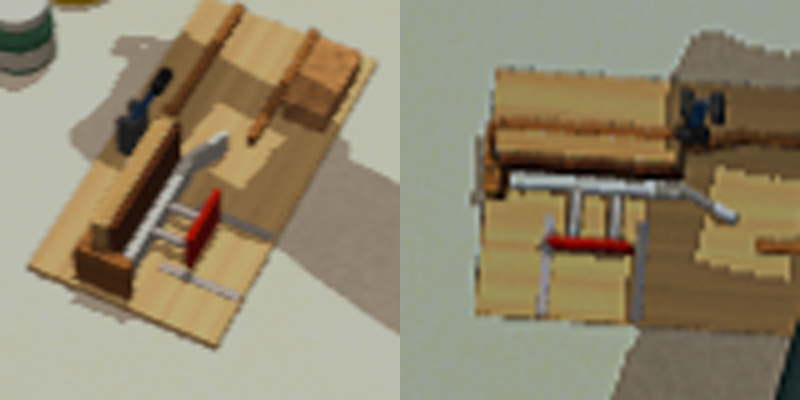

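The gate grip is at side (160,78) and top (690,130). It's past upright but not yet down, perhaps still falling slowly. The board sits along the fence, with its end at the stop. I'll wait and measure.

Emit:
play_rows:
  deltas:
    - [[0,0,0],[0,0,0],0]
    - [[0,0,0],[0,0,0],0]
    - [[0,0,0],[0,0,0],0]
    - [[0,0,0],[0,0,0],0]
    - [[0,0,0],[0,0,0],0]
    - [[0,0,0],[0,0,0],0]
    - [[0,0,0],[0,0,0],0]
    - [[0,0,0],[0,0,0],0]

```text
clock: 20.9
eef_pos: [0.6541, -0.1243, 0.2003]
tool_rot: [-0.0, 0.738, 0.675, 0.0]
contact_force: [-1.0, -0.6, 0.2]
grip_width: -0.0001
grasp_force: 0.0
```

Run:
```python
from h import *
go(-46,-3,120,'across')
a=grab_frame("side")[190:290,200:300]; b=grab_frame("top")[150:230,170:250]
a=cv2.resize(a,(400,400),interpolation=cv2.INTER_CUBIC);b=cv2.resize(b,(400,400),interpolation=cv2.INTER_CUBIC)
cv2.imwrite("pics/end2.png",np.hstack([a,b]))
```

```text
clock 20.9 jig [  63.21 -182.5   200.3 ] move [ 17.92 -10.96   8.03] turn [ 0.   -0.   -0.14] F jig [-1.  -0.7  0.2] q6 -0.14 w -0.07
```

View pics/end2.png

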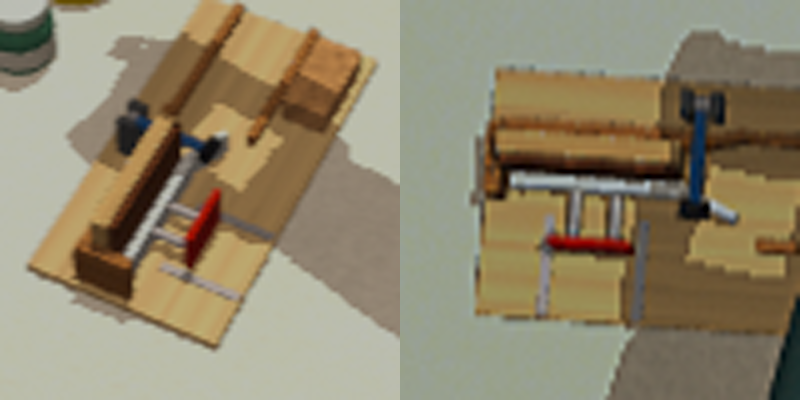

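The gate has come down across the channel, with the grip at side (212,150) and top (693,210). I'll check its height and the board's end.

Run:
```python
from h import *
def tri2(t,s):
    (o1,d1),(o2,d2)=ray("top",*t),ray("side",*s); k=np.linalg.lstsq(np.stack([d1,-d2],1),o2-o1,rcond=None)[0]
    a,b=o1+k[0]*d1,o2+k[1]*d2; return J((a+b)/2).round(1),np.linalg.norm(a-b).round(4)
S2=lambda x,y:(200+(x+.5)/4-.5,190+(y+.5)/4-.5)
T2=lambda x,y:(170+(x-400+.5)/5-.5,150+(y+.5)/5-.5)
print("grip",tri2(T2(693,210),S2(212,150)))
print("z46 top",J(onz("top",*T2(693,210),.046)),"side",J(onz("side",*S2(212,150),.046)))
# board top edges in side at z=.09
for p in[(96,228),(110,248),(165,120),(180,133)]: print("board top",J(onz("side",*S2(*p),.09)).round(1))
for p in[(545,236),(632,240)]: print("tab top",J(onz("top",*T2(*p),.06)).round(1))
```

```text
grip (array([-45.5,  -3.1,  46.8]), np.float64(0.0008))
z46 top [-45.82866084  -3.15540061  46.        ] side [-44.87382881  -3.53957186  46.        ]
board top [ -8.1 142.2  90. ]
board top [-28.1 154.8  90. ]
board top [-8.1 14.9 90. ]
board top [-26.3  21.9  90. ]
tab top [-73.4 100.6  60. ]
tab top [-72.1  38.   60. ]
```

Emit:
play_rows:
  deltas:
    - [[0,0,0],[0,0,0],0]
    - [[0,0,0],[0,0,0],0]
    - [[0,0,0],[0,0,0],0]
    - [[0,0,0],[0,0,0],0]
    - [[0,0,0],[0,0,0],0]
    - [[0,0,0],[0,0,0],0]
    - [[0,0,0],[0,0,0],0]
    - [[0,0,0],[0,0,0],0]

```text
clock: 21.8
eef_pos: [0.6541, -0.1243, 0.2003]
tool_rot: [-0.0, 0.738, 0.675, -0.0]
contact_force: [-0.8, -0.5, 0.3]
grip_width: -0.0003
grasp_force: 0.0
```

```bash
python3 -c "
from plant import *
print(hand_in())"
```

```text
the job is handed in; nothing more can be done
None
```

The job is handed in, with no verdict returned: I measured the board at 21.5 mm, set the gap to about 25.5 mm, slid the board home against the end stop and tipped the gate down level. I did not measure the pad directly; from the gap it should be pressed about 4 mm.

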